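# Line up the tins on the display board

## Task

Dress the display board: stand the four loose gold tins on the four round black mats, one centred on each mat, in order of height, with the tallest on the mat next to the price card and so on down to the shortest on the mat farthest from it. Do not tip any tin over, and leave all four standing upright on their mats.

Things in the scene. Friction and masses are not known exactly. Their poses are not given: they have to be found in the camera images.
- tin_a_center (a point): Centre (half-way up) of the shortest of the four loose gold tins: an upright, closed round tin with a pull-tab lid and a blank pale label band, 38 mm in diameter and 38 mm tall, about 50 g (may be a third lighter or heavier). z axis points up.
- tin_b_center (a point): Centre (half-way up) of the second shortest of the four loose gold tins: an upright, closed round tin with a pull-tab lid and a blank pale label band, 44 mm in diameter and 50 mm tall, about 90 g (may be a third lighter or heavier). z axis points up. Best gripped 20 to 30 mm below its top, so that the gripper stays clear of the lid.
- tin_c_center (a point): Centre (half-way up) of the second tallest of the four loose gold tins: an upright, closed round tin with a pull-tab lid and a blank pale label band, 50 mm in diameter and 62 mm tall, about 140 g (may be a third lighter or heavier). z axis points up. Best gripped 20 to 30 mm below its top, so that the gripper stays clear of the lid.
- tin_d_center (a point): Centre (half-way up) of the tallest of the four loose gold tins: an upright, closed round tin with a pull-tab lid and a blank pale label band, 56 mm in diameter and 74 mm tall, about 210 g (may be a third lighter or heavier). z axis points up. Best gripped 20 to 30 mm below its top, so that the gripper stays clear of the lid.
- mat_1: One of four identical fixed round black rubber mats, 76 mm in diameter and 3 mm thick, in a straight row at 95 mm spacing along a pale wooden display board (600 x 100 mm, 14 mm thick, fixed to the table). Origin: centre of its underside, 14 mm above the table; its top is 17 mm above the table. Which mat lies where in the row changes from start to start.
- mat_2: One of four identical fixed round black rubber mats, 76 mm in diameter and 3 mm thick, in a straight row at 95 mm spacing along a pale wooden display board (600 x 100 mm, 14 mm thick, fixed to the table). Origin: centre of its underside, 14 mm above the table; its top is 17 mm above the table. Which mat lies where in the row changes from start to start.
- mat_3: One of four identical fixed round black rubber mats, 76 mm in diameter and 3 mm thick, in a straight row at 95 mm spacing along a pale wooden display board (600 x 100 mm, 14 mm thick, fixed to the table). Origin: centre of its underside, 14 mm above the table; its top is 17 mm above the table. Which mat lies where in the row changes from start to start.
- mat_4: One of four identical fixed round black rubber mats, 76 mm in diameter and 3 mm thick, in a straight row at 95 mm spacing along a pale wooden display board (600 x 100 mm, 14 mm thick, fixed to the table). Origin: centre of its underside, 14 mm above the table; its top is 17 mm above the table. Which mat lies where in the row changes from start to start.
- card_holder: Fixed price-card holder at one end of the display board, in line with the row of mats, 115 mm (centre to centre) from the nearest mat: a black foot 40 x 70 mm, 14 mm high, with an upright blank white card 66 mm wide reaching 95 mm above the board. Origin: centre of the foot's underside, on the board (14 mm above the table). It may be at either end; a low white bowl (74 mm wide, 30 mm high) stands at the other end.
There are look-alikes about, which are no part of the job. What is shaped like the part that bears tin_d_center but green or turquoise is not meant.

How it is judged:
By the outcome, as a careful person would: the job done as asked, in the order asked, and still so for the second after the job is handed in, with the robot touching nothing.
It also fails if it takes over 106 s, if anything falls off the work surface, if the arm or the gripper's body presses on something with over 40 N, if the wrist force passes 120 N, or if a joint passes its speed limit or range.

## Robot

A 6-joint arm with a two-finger parallel gripper is mounted at the origin on the work surface. World frame = base frame: x ahead of the robot, y to its left, z up, the work surface at z = 0. Lengths are in m, angles in degrees, forces in N, time in s.
With the tool pointing down it reaches from about 0.35 to 0.85 m from the base axis. Payload 8.1 kg.
Tool frame: the origin (TCP) lies on the mounting face of the last link; the fingertips stand 186 mm ahead of it and the grasp point (between the pads) lies 167 mm ahead of it (ctrl.grasp_offset is the z of the grasp point in the tool frame, in m); z points along the fingers, y is the line along which they close (so a half turn about z gives the same grasp; the last joint's range is limited). The gripper opens to 93 mm and grips with 3 to 60 N. Pads are 15 mm wide; open, the fingers measure 128 mm over their backs; the gripper's body (75 mm by 188 mm) begins 65 mm behind the grasp point.
Start: joints at [71.482, 7.471, 85.268, -0, 87.261, -4.893], TCP at [0.141, 0.583, 0.405] pointing down, gripper open.
Joint ranges: [-169.43, 169.43], [-51.17, 129.36], [1.28, 143.12], [-76.62, 256.62], [0, 156.53], [-152.29, 152.29]. Speed limits (degrees/s): [136.94, 136.94, 159.86, 180, 180, 180].

## Interface

Orientations are given as a 3x3 rotation matrix whose columns are the frame's x, y, z axes.
In Python, from cell import ctrl gives the robot as it stands.
- The arm moves only by the tool carry_out, never from a script. Its argument "deltas" is a list of rows, each a list of 5 numbers: the gripper's target within -1 to 1 (shut at 1, half-way at 0, fully open at -1), then the shift along the world's x, y, z in m, then the turn about the world's z in rad. A call has exactly 8 rows; each row shifts and turns the commanded pose from where the row before left it; what a row does not reach is not made up. A row lasts 1/12 s, in which the tool goes at most 41.7 mm and 7.16 degrees, less where a joint would pass 70% of its speed; a pose out of reach is approached as far as the arm can. A call is refused whole if a number of a shift passes 0.0417 or a number of a turn 0.125, either way. A call with a gripper value outside its range is refused whole. The fingers move at their own pace and stop on an object; "grip_force" is the grip in N (left out, the last holds). Time passes only in rows, so rows that do not move let the fingers close, or fill a call up. It gives the time, the measured TCP pose, the force, the opening and the grip force at its end, in the units of the state.
- ctrl.read_state(): the state, without advancing time (a new reading comes with each control period).
- ctrl.capture(name): name is "side" or "top"; returns (picture, depth): 480x640x3 uint8, blue, green, red; 480x640 float32, m along the optical axis (not along the pixel's ray), 0 where there is no reading.
- ctrl.camera_info(name): a dict with "vfov" (degrees; the focal length in pixels is half the picture's height over the tangent of half this angle, whatever the lens; pixels are square), "cx", "cy" (the principal point, pixels), "rvec" (rotation vector, rad) and "tvec" (3), from world to camera coordinates, as OpenCV has them. Camera axes: x right, y down, z forward; pixel columns grow to the right and rows downward; lengths in m; the calibration is good to about 2 mm. A picture is of the moment at which its call begins. camera_info takes no time and is no camera call.
- ctrl.job_done(): hands the job in; it is judged then, once.
Trained networks look in the newest picture that a camera, given by its name, has taken for a name from the list of things; names that differ only in an ending like _2 or _b are one class to them, and where a whole thing is asked for, a point or a joint stands for the part that bears it (a point fixed in the world has none). Each returns a list of dicts, best first, with "p" (0 to 1); they miss things now and then, are a little off and sometimes report something else, mostly with a low value. They report only what shows in the picture. A call takes as long as a camera call. They do not tell look-alikes from the thing itself.
- ctrl.spot_in(camera, name): "point" ([row, column] as shares, 0 to 1, of the picture: columns of its width, rows of its height, amid what is visible of it).
- ctrl.regions_of(camera, name): "mask" (480x640 bool, what is visible of it) and "point" ([row, column] as shares, 0 to 1, of the picture: columns of its width, rows of its height, amid what is visible of it).
- ctrl.pinpoint(camera, name): "point" ([row, column] as shares, 0 to 1, of the picture: columns of its width, rows of its height: a listed point, or the origin of a listed thing).
The state is a dict: "t": time; "qpos": joint angles; "dq": joint speeds; "joint_efforts": joint torques, N m; "tool_pos": TCP position; "tool_rot": TCP orientation; "force": force on the tool from outside, world axes, zero at the start; "ft_torque": the same for the moment, N m; "width": finger opening in m; "gripper_force": force on a finger pad.
Only numpy, scipy, OpenCV 4.12 (cv2) and the standard library are available. Lean on these libraries where they do the work, as an engineer would, in place of code of your own. Each camera call takes 0.05 s, during which the arm holds its last target. There are 200 camera calls.

## Working session

There is one attempt and no reset: what is moved stays moved. The work goes in short steps, Python scripts to look and compute and a tool call to move; the robot and the scene stay as the last step left them, time stands still between calls to the robot, and variables do not carry over. Pictures are saved under pics/ and viewed, at most 14 in all, crops included, and the job is handed in when it is done.

Besides the shell and the picture viewer there is one more tool, called after "Call:" by a JSON object that holds its "method" and its "body". carry_out: Moves the arm, as the interface text tells. Its arguments: {"type":"object","properties":{"deltas":{"type":"array"},"grip_force":{"type":"number"}},"required":["deltas"]}

```bash
mkdir -p pics; cat > h.py <<'E'
import numpy as np, cv2
from cell import ctrl
def cam(n):
    i=ctrl.camera_info(n); f=240/np.tan(np.radians(i["vfov"])/2)
    R=cv2.Rodrigues(np.array(i["rvec"],float))[0]; return i,f,R,np.array(i["tvec"],float).ravel()
def cloud(n,d):
    i,f,R,t=cam(n); v,u=np.mgrid[:480,:640]
    P=np.stack([(u-i["cx"])/f*d,(v-i["cy"])/f*d,d],-1)
    W=(P-t)@R; W[d<=0]=np.nan; return W
def onz(n,u,v,z):
    i,f,R,t=cam(n); r=np.array([(u-i["cx"])/f,(v-i["cy"])/f,1])@R; c=-R.T@t
    return c+r*(z-c[2])/r[2]
E
python3 - <<'E'
from h import *
for n in("side","top"):
    p,d=ctrl.capture(n); cv2.imwrite(f"pics/{n}0.png",p); np.save(n+"d.npy",d); np.save(n+"p.npy",p)
    W=cloud(n,d); i,f,R,t=cam(n); print(n,-R.T@t,f,R[2],i)
    for k in("tin_a_center","mat_1","card_holder"):
        for r in ctrl.regions_of(n,k):
            m=r["mask"]; w=W[m]; w=w[~np.isnan(w[:,0])]
            v,u=r["point"][0]*480,r["point"][1]*640
            top=np.nanpercentile(w[:,2],95) if len(w) else 0
            tm=w[w[:,2]>top-.006]
            print(k,round(r["p"],2),int(u),int(v),m.sum(),"ztop",round(top,3),"ctr",np.round((tm.min(0)+tm.max(0))/2,3) if len(tm) else 0,"ext",np.round(np.ptp(tm,axis=0),3) if len(tm) else 0, p[m].mean(0).astype(int))
print(ctrl.read_state()["t"])
E
```

```text
side [ 0.06736625 -0.89805506  0.70661816] 581.2561577141294 [ 0.37060086  0.75298189 -0.54375848] {'vfov': 44.871348374398885, 'cx': 324.01955269690126, 'cy': 235.91838478323135, 'rvec': array([ 2.10403235, -0.4798276 ,  0.27106228]), 'tvec': array([-0.4585248 ,  0.16697505,  1.03548282])}
tin_a_center 0.74 276 237 358 ztop 0.041 ctr [0.443 0.094 0.039] ext [0.038 0.038 0.008] [ 77 101 119]
mat_1 0.88 363 232 537 ztop 0.02 ctr [0.623 0.029 0.018] ext [0.079 0.082 0.008] [43 49 53]
mat_1 0.86 337 211 495 ztop 0.02 ctr [0.611 0.124 0.018] ext [0.076 0.087 0.008] [45 52 58]
mat_1 0.86 391 258 595 ztop 0.02 ctr [ 0.632 -0.067  0.018] ext [0.079 0.075 0.007] [41 45 48]
mat_1 0.67 418 276 697 ztop 0.02 ctr [ 0.642 -0.16   0.018] ext [0.075 0.077 0.008] [39 43 46]
card_holder 0.7 313 182 665 ztop 0.105 ctr [0.592 0.234 0.105] ext [0.009 0.064 0.012] [69 75 79]
top [0.34920493 0.02146281 0.95551091] 449.94293557877694 [ 0.19057793 -0.01347609 -0.98157957] {'vfov': 56.15100824000011, 'cx': 319.81318151255937, 'cy': 241.57730743236317, 'rvec': array([ 2.14366346, -2.11121297,  0.22052399]), 'tvec': array([0.00102936, 0.52500831, 0.87164847])}
tin_a_center 0.74 279 282 300 ztop 0.042 ctr [0.441 0.095 0.04 ] ext [0.035 0.037 0.008] [ 78 131 159]
mat_1 0.93 400 196 949 ztop 0.02 ctr [ 0.641 -0.16   0.018] ext [0.077 0.075 0.008] [44 50 56]
mat_1 0.87 313 199 998 ztop 0.02 ctr [0.621 0.03  0.018] ext [0.078 0.076 0.008] [33 40 44]
mat_1 0.76 263 204 934 ztop 0.02 ctr [0.609 0.123 0.018] ext [0.075 0.074 0.008] [23 26 27]
card_holder 0.73 210 211 691 ztop 0.108 ctr [0.59  0.235 0.107] ext [0.01  0.064 0.009] [35 40 41]
0.4
```

```bash
python3 - <<'E'
from h import *
for n in("top","side"):
    d=np.load(n+"d.npy"); p=np.load(n+"p.npy"); W=cloud(n,d)
    for k in("tin_b_center","tin_c_center","tin_d_center"):
        for r in ctrl.regions_of(n,k):
            m=r["mask"]; w=W[m]; w=w[~np.isnan(w[:,0])]
            v,u=r["point"][0]*480,r["point"][1]*640
            top=np.nanpercentile(w[:,2],90) if len(w) else 0
            tm=w[w[:,2]>top-.006]
            print(n,k,round(r["p"],2),int(u),int(v),m.sum(),"ztop",round(top,3),"ctr",np.round((tm.min(0)+tm.max(0))/2,3),"ext",np.round(np.ptp(tm,axis=0),3), p[m].mean(0).astype(int))
E
```

```text
top tin_b_center 0.75 358 268 391 ztop 0.053 ctr [ 0.477 -0.082  0.051] ext [0.04  0.041 0.008] [ 67 119 152]
top tin_c_center 0.96 486 295 695 ztop 0.064 ctr [ 0.421 -0.332  0.063] ext [0.046 0.05  0.01 ] [ 69 105 130]
top tin_d_center 0.98 178 284 861 ztop 0.077 ctr [0.439 0.291 0.075] ext [0.055 0.054 0.009] [ 63 120 148]
top tin_d_center 0.66 150 326 1026 ztop 0.076 ctr [0.35  0.345 0.076] ext [0.053 0.055 0.01 ] [113 118  43]
top tin_d_center 0.65 141 245 934 ztop 0.076 ctr [0.512 0.371 0.075] ext [0.054 0.055 0.01 ] [ 51 101  40]
side tin_b_center 0.94 327 272 688 ztop 0.052 ctr [ 0.478 -0.081  0.051] ext [0.043 0.049 0.009] [ 77 103 121]
side tin_b_center 0.39 420 277 700 ztop 0.019 ctr [ 0.643 -0.16   0.018] ext [0.077 0.077 0.008] [40 43 46]
side tin_c_center 0.72 367 363 1406 ztop 0.064 ctr [ 0.424 -0.332  0.062] ext [0.05  0.052 0.009] [ 74 104 125]
side tin_d_center 0.7 265 170 653 ztop 0.076 ctr [0.513 0.369 0.074] ext [0.054 0.062 0.008] [50 83 44]
side tin_d_center 0.67 203 186 839 ztop 0.075 ctr [0.352 0.346 0.074] ext [0.053 0.06  0.009] [86 90 44]
side tin_d_center 0.55 244 189 777 ztop 0.076 ctr [0.441 0.289 0.075] ext [0.054 0.057 0.01 ] [ 70  96 114]
```

View pics/top0.png

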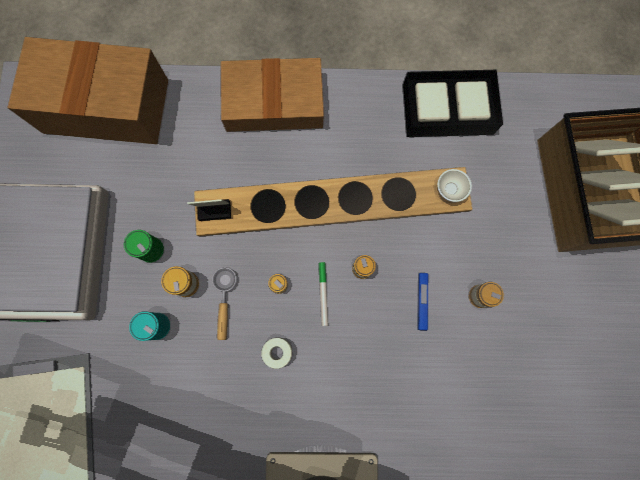

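View pics/side0.png

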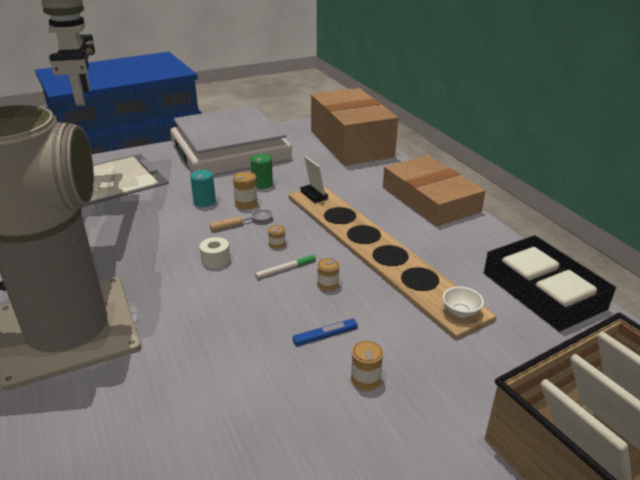

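```bash
python3 - <<'E'
from h import *
s=ctrl.read_state(); print(s["t"],s["tool_pos"],s["width"],ctrl.grasp_offset); print(np.round(s["tool_rot"],3))
E
```

```text
0.7 [0.14133028 0.58312692 0.40477547] 0.09309139845135603 0.1673
[[-0.972  0.236  0.   ]
 [ 0.236  0.972  0.   ]
 [-0.     0.    -1.   ]]
```

Call:
{"method": "carry_out", "body": {"deltas": [[-1,0.025,-0.0244,-0.007,-0.11],[-1,0.025,-0.0244,-0.007,-0.11],[-1,0.025,-0.0244,-0.007,-0.11],[-1,0.025,-0.0244,-0.007,-0.11],[-1,0.025,-0.0244,-0.007,-0.11],[-1,0.025,-0.0244,-0.007,-0.11],[-1,0.025,-0.0244,-0.007,-0.11],[-1,0.025,-0.0244,-0.007,-0.11]]}}

```text
t: 1.37
tool_pos: [0.3422, 0.3866, 0.3487]
tool_rot: [[-0.433, 0.901, 0.0], [0.901, 0.433, 0.0], [0.0, 0.001, -1.0]]
force: [0.1, 0.5, -0.2]
width: 0.0933
gripper_force: 0.0
```

Call:
{"method": "carry_out", "body": {"deltas": [[-1,0.025,-0.0244,-0.007,-0.11],[-1,0.025,-0.0244,-0.007,-0.11],[-1,0.025,-0.0244,-0.007,-0.11],[-1,0.024,-0.0244,-0.007,0],[-1,0,0,-0.01,0],[-1,0,0,-0.01,0],[-1,0,0,0,0],[-1,0,0,0,0]]}}

```text
t: 2.03
tool_pos: [0.4394, 0.2909, 0.2999]
tool_rot: [[-0.124, 0.992, -0.002], [0.992, 0.124, -0.001], [-0.0, -0.002, -1.0]]
force: [0.1, 0.3, 0.5]
width: 0.0929
gripper_force: 0.0
```

Call:
{"method": "carry_out", "body": {"deltas": [[-1,0.0005,-0.001,-0.021,0],[-1,0,0,-0.021,0],[-1,0,0,-0.021,0],[-1,0,0,-0.021,0],[-1,0,0,0,0],[1,0,0,0,0],[1,0,0,0,0],[1,0,0,0,0]], "grip_force": 20}}

```text
t: 2.7
tool_pos: [0.4414, 0.2902, 0.2188]
tool_rot: [[-0.123, 0.992, 0.003], [0.992, 0.123, 0.001], [0.001, 0.003, -1.0]]
force: [-0.5, 0.0, 0.7]
width: 0.0773
gripper_force: 0.0
```

Call:
{"method": "carry_out", "body": {"deltas": [[1,0,0,0,0],[1,0,0,0,0],[1,0,0,0,0],[1,0,0,0,0],[1,0,0,0.005,0],[1,0,0,0.01,0],[1,0,0,0.015,0],[1,0,0,0.02,0]]}}

```text
t: 3.37
tool_pos: [0.4401, 0.2888, 0.2662]
tool_rot: [[-0.123, 0.992, -0.003], [0.992, 0.123, -0.002], [-0.001, -0.003, -1.0]]
force: [0.3, 0.3, -2.1]
width: 0.056
gripper_force: 20.0
```

Call:
{"method": "carry_out", "body": {"deltas": [[1,0,0,0.025,0],[1,0,0,0.025,0],[1,0,0,0.025,0],[1,0.012,-0.012,0,0],[1,0.02,-0.02,0,0],[1,0.022,-0.021,0,0],[1,0.022,-0.021,0,0],[1,0.022,-0.021,0,0]]}}

```text
t: 4.03
tool_pos: [0.5395, 0.1933, 0.3425]
tool_rot: [[-0.123, 0.992, 0.0], [0.992, 0.123, 0.0], [-0.0, 0.0, -1.0]]
force: [0.4, -0.1, -1.8]
width: 0.0559
gripper_force: 20.0
```

Call:
{"method": "carry_out", "body": {"deltas": [[1,0.022,-0.021,0,0],[1,0.022,-0.021,0,0],[1,0.018,-0.018,0,0],[1,0.01,-0.01,0,0],[1,0,0,-0.02,0],[1,0,0,-0.02,0],[1,0,0,-0.02,0],[1,0,0,0,0]]}}

```text
t: 4.7
tool_pos: [0.6087, 0.1243, 0.2769]
tool_rot: [[-0.123, 0.992, -0.008], [0.992, 0.123, -0.001], [0.0, -0.008, -1.0]]
force: [-0.8, -0.4, -4.1]
width: 0.0558
gripper_force: 20.0
```

Call:
{"method": "carry_out", "body": {"deltas": [[1,0,0,-0.015,0],[1,0,0,-0.015,0],[1,0,0,-0.01,0],[1,0,0,0,0],[1,0,0,0,0],[1,0,0,0,0],[1,0,0,0,0],[1,0,0,0,0]]}}

```text
t: 5.37
tool_pos: [0.6113, 0.1244, 0.243]
tool_rot: [[-0.123, 0.992, 0.002], [0.992, 0.123, 0.0], [-0.0, 0.002, -1.0]]
force: [0.8, 0.4, -2.3]
width: 0.0555
gripper_force: 20.0
```

```bash
cat > g.py <<'E'
from h import *
import sys
# tops of gold tins: from depth, near (x,y) at height z
def top(x,y,z,tag=""):
    for n in("top","side"):
        p,d=ctrl.capture(n); W=cloud(n,d)
        if tag: cv2.imwrite(f"pics/{n}{tag}.png",p)
        m=(np.hypot(W[...,0]-x,W[...,1]-y)<.042)&(abs(W[...,2]-z)<.006)
        w=W[m]
        if len(w)>20:
            q=(np.percentile(w,1,axis=0)+np.percentile(w,99,axis=0))/2
            c,r=cv2.minEnclosingCircle(w[:,:2].astype(np.float32)); print(n,len(w),np.round(q,4),np.round(c,4),round(r,4),"z",round(np.median(w[:,2]),4))
        else: print(n,"few",len(w))
if __name__=="__main__":
    top(*map(float,sys.argv[1:4]),*sys.argv[4:]); s=ctrl.read_state(); print(s["t"],s["tool_pos"],s["force"])
E
python3 g.py .61 .124 .1 1
```

```text
top few 0
side 304 [0.61   0.1258 0.0999] [0.6098 0.1197] 0.0416 z 0.1004
5.4667 [0.61109992 0.12434934 0.2425594 ] [-0.561827   -0.1079558  -2.48946918]
```

Call:
{"method": "carry_out", "body": {"deltas": [[1,-0.001,0,-0.004,0],[1,0,0,-0.002,0],[1,0,0,-0.001,0],[1,0,0,-0.001,0],[1,0,0,0,0],[1,0,0,0,0],[1,0,0,0,0],[1,0,0,0,0]]}}

```text
t: 6.13
tool_pos: [0.6098, 0.1243, 0.2345]
tool_rot: [[-0.123, 0.992, -0.0], [0.992, 0.123, -0.0], [-0.0, -0.0, -1.0]]
force: [-4.2, -0.2, 6.0]
width: 0.0556
gripper_force: 20.0
```

Call:
{"method": "carry_out", "body": {"deltas": [[-1,0,0,0,0],[-1,0,0,0,0],[-1,0,0,0,0],[-1,0,0,0,0],[-1,0,0,0,0],[-1,0,0,0.015,0],[-1,0,0,0.03,0],[-1,0,0,0.04,0]]}}

```text
t: 6.8
tool_pos: [0.6083, 0.1241, 0.3155]
tool_rot: [[-0.123, 0.992, -0.008], [0.992, 0.123, -0.001], [-0.0, -0.008, -1.0]]
force: [0.8, 0.1, -0.5]
width: 0.0929
gripper_force: 0.0
```

Call:
{"method": "carry_out", "body": {"deltas": [[-1,-0.0134,-0.0326,0,0],[-1,-0.0134,-0.0326,0,0],[-1,-0.0134,-0.0326,0,0],[-1,-0.0134,-0.0326,0,0],[-1,-0.0134,-0.0326,0,0],[-1,-0.0134,-0.0326,0,0],[-1,-0.0134,-0.0326,0,0],[-1,-0.0134,-0.0326,0,0]]}}

```text
t: 7.47
tool_pos: [0.5017, -0.1378, 0.3189]
tool_rot: [[-0.123, 0.992, 0.0], [0.992, 0.123, -0.0], [-0.0, 0.0, -1.0]]
force: [0.7, -0.4, -0.5]
width: 0.0931
gripper_force: 0.0
```

Call:
{"method": "carry_out", "body": {"deltas": [[-1,-0.0134,-0.0326,0,0],[-1,-0.0134,-0.0326,0,0],[-1,-0.0134,-0.0326,0,0],[-1,-0.0134,-0.0326,0,0],[-1,-0.0134,-0.0326,0,0],[-1,-0.0134,-0.0326,-0.01,0],[-1,0,0,-0.015,0],[-1,0,0,0,0]]}}

```text
t: 8.13
tool_pos: [0.4205, -0.3331, 0.2911]
tool_rot: [[-0.119, 0.993, -0.003], [0.993, 0.119, 0.003], [0.003, -0.002, -1.0]]
force: [-1.0, 0.6, -1.3]
width: 0.0929
gripper_force: 0.0
```

```bash
python3 g.py .61 .124 .091 2
```

```text
top 592 [0.6097 0.1263 0.0916] [0.6098 0.1266] 0.0284 z 0.0917
side 220 [0.6078 0.1257 0.0903] [0.6075 0.1284] 0.0318 z 0.092
8.2333 [ 0.42192872 -0.33168459  0.29311956] [-0.66098654  0.53609785  0.23906511]
```

Call:
{"method": "carry_out", "body": {"deltas": [[-1,0,0,-0.022,0],[-1,0,0,-0.025,0],[-1,0,0,-0.025,0],[-1,0,0,-0.018,0],[-1,0,0,0,0],[-1,0,0,0,0],[1,0,0,0,0],[1,0,0,0,0]]}}

```text
t: 8.9
tool_pos: [0.4233, -0.3324, 0.206]
tool_rot: [[-0.123, 0.992, 0.003], [0.992, 0.123, -0.002], [-0.003, 0.002, -1.0]]
force: [0.8, 0.2, 0.4]
width: 0.084
gripper_force: 0.0
```

Call:
{"method": "carry_out", "body": {"deltas": [[1,0,0,0,0],[1,0,0,0,0],[1,0,0,0,0],[1,0,0,0,0],[1,0,0,0,0],[1,0,0,0,0],[1,0,0,0,0],[1,0,0,0,0]]}}

```text
t: 9.57
tool_pos: [0.4222, -0.3321, 0.2039]
tool_rot: [[-0.123, 0.992, 0.0], [0.992, 0.123, -0.0], [-0.0, 0.0, -1.0]]
force: [0.1, -0.2, 2.0]
width: 0.0497
gripper_force: 20.0
```

Call:
{"method": "carry_out", "body": {"deltas": [[1,0,0,0.01,0],[1,0,0,0.02,0],[1,0,0,0.025,0],[1,0,0,0.025,0],[1,0.009,0.0163,0,0],[1,0.0175,0.0318,0,0],[1,0.0175,0.0318,0,0],[1,0.0175,0.0318,0,0]]}}

```text
t: 10.23
tool_pos: [0.484, -0.2194, 0.2845]
tool_rot: [[-0.121, 0.993, 0.001], [0.993, 0.121, -0.0], [-0.0, 0.001, -1.0]]
force: [0.5, 0.5, -1.0]
width: 0.0498
gripper_force: 20.0
```

Call:
{"method": "carry_out", "body": {"deltas": [[1,0.0175,0.0318,0,0],[1,0.0175,0.0318,0,0],[1,0.0175,0.0318,0,0],[1,0.0175,0.0318,0,0],[1,0.0175,0.0318,0,0],[1,0.0175,0.0318,0,0],[1,0.0175,0.0318,0,0],[1,0.015,0.0272,0,0]]}}

```text
t: 10.9
tool_pos: [0.6219, 0.0318, 0.2842]
tool_rot: [[-0.123, 0.992, 0.0], [0.992, 0.123, 0.0], [0.0, 0.0, -1.0]]
force: [0.4, -0.1, -1.1]
width: 0.0498
gripper_force: 20.0
```

Call:
{"method": "carry_out", "body": {"deltas": [[1,0,0,-0.015,0],[1,0,0,-0.02,0],[1,0,0,-0.015,0],[1,0,0,-0.005,0],[1,0,0,0,0],[1,0,0,0,0],[1,0,0,0,0],[1,0,0,0,0]]}}

```text
t: 11.57
tool_pos: [0.6219, 0.0292, 0.2304]
tool_rot: [[-0.122, 0.992, 0.002], [0.992, 0.122, -0.0], [-0.0, 0.002, -1.0]]
force: [-0.2, 0.4, -1.2]
width: 0.0498
gripper_force: 20.0
```

Down about 8 mm to 0.222, then release.

Call:
{"method": "carry_out", "body": {"deltas": [[1,0,0,-0.004,0],[1,0,0,-0.002,0],[1,0,0,-0.001,0],[1,0,0,-0.001,0],[1,0,0,0,0],[1,0,0,0,0],[1,0,0,0,0],[1,0,0,0,0]]}}

```text
t: 12.23
tool_pos: [0.6212, 0.0294, 0.2209]
tool_rot: [[-0.123, 0.992, -0.0], [0.992, 0.123, -0.0], [-0.0, -0.0, -1.0]]
force: [-1.6, -0.4, 2.3]
width: 0.0498
gripper_force: 20.0
```

Call:
{"method": "carry_out", "body": {"deltas": [[-1,0,0,0,0],[-1,0,0,0,0],[-1,0,0,0,0],[-1,0,0,0,0],[-1,0,0,0,0],[-1,0,0,0.015,0],[-1,0,0,0.03,0],[-1,0,0,0.035,0]]}}

```text
t: 12.9
tool_pos: [0.62, 0.0294, 0.2986]
tool_rot: [[-0.123, 0.992, -0.006], [0.992, 0.123, 0.0], [0.001, -0.006, -1.0]]
force: [1.1, -0.3, -0.5]
width: 0.0922
gripper_force: 0.0
```

Call:
{"method": "carry_out", "body": {"deltas": [[-1,-0.018,-0.0138,0,0],[-1,-0.025,-0.0192,0,0],[-1,-0.025,-0.0192,0,0],[-1,-0.025,-0.0192,0,0],[-1,-0.025,-0.0192,0,0],[-1,-0.018,-0.0138,0,0],[-1,-0.008,-0.006,-0.02,0],[-1,0,0,-0.02,0]]}}

```text
t: 13.57
tool_pos: [0.4765, -0.0824, 0.2618]
tool_rot: [[-0.121, 0.993, 0.003], [0.993, 0.121, -0.001], [-0.002, 0.003, -1.0]]
force: [-0.5, -0.5, -0.4]
width: 0.093
gripper_force: 0.0
```

```bash
python3 g.py .6215 .03 .079
```

```text
top 456 [0.6214 0.0292 0.0786] [0.6216 0.0286] 0.0251 z 0.0799
side 36 [0.6262 0.0094 0.0772] [0.6263 0.0123] 0.0176 z 0.076
13.6667 [ 0.475386   -0.0809658   0.25788491] [-0.26891074 -0.25004483 -0.17669691]
```

Call:
{"method": "carry_out", "body": {"deltas": [[-1,0.001,0,-0.02,0],[-1,0,0,-0.02,0],[-1,0,0,-0.015,0],[-1,0,0,-0.008,0],[-1,0,0,0,0],[-1,0,0,0,0],[1,0,0,0,0],[1,0,0,0,0]]}}

```text
t: 14.33
tool_pos: [0.479, -0.0811, 0.1992]
tool_rot: [[-0.123, 0.992, 0.002], [0.992, 0.123, -0.001], [-0.001, 0.002, -1.0]]
force: [0.4, 0.3, 0.5]
width: 0.0836
gripper_force: 0.0
```

Call:
{"method": "carry_out", "body": {"deltas": [[1,0,0,0,0],[1,0,0,0,0],[1,0,0,0,0],[1,0,0,0,0],[1,0,0,0,0],[1,0,0,0,0],[1,0,0,0,0],[1,0,0,0,0]]}}

```text
t: 15.0
tool_pos: [0.4782, -0.081, 0.1977]
tool_rot: [[-0.123, 0.992, -0.0], [0.992, 0.123, 0.0], [0.0, -0.0, -1.0]]
force: [-0.7, 0.0, 0.9]
width: 0.0439
gripper_force: 20.0
```

Call:
{"method": "carry_out", "body": {"deltas": [[1,0,0,0.01,0],[1,0,0,0.02,0],[1,0,0,0.025,0],[1,0,0,0.025,0],[1,0.012,0.0015,0,0],[1,0.022,0.0022,0,0],[1,0.025,0.0025,0,0],[1,0.025,0.0025,0,0]]}}

```text
t: 15.67
tool_pos: [0.5631, -0.0722, 0.2788]
tool_rot: [[-0.122, 0.992, 0.001], [0.992, 0.122, -0.0], [-0.0, 0.001, -1.0]]
force: [0.7, -0.6, 0.2]
width: 0.044
gripper_force: 20.0
```

Call:
{"method": "carry_out", "body": {"deltas": [[1,0.025,0.0025,0,0],[1,0.022,0.0022,0,0],[1,0.014,0.0016,0,0],[1,0.0083,0,0,0],[1,0,0,-0.015,0],[1,0,0,-0.02,0],[1,0,0,-0.015,0],[1,0,0,-0.005,0]]}}

```text
t: 16.33
tool_pos: [0.6303, -0.0657, 0.2201]
tool_rot: [[-0.123, 0.992, -0.004], [0.992, 0.123, 0.001], [0.001, -0.004, -1.0]]
force: [-1.3, -0.2, -1.1]
width: 0.0436
gripper_force: 20.0
```

Call:
{"method": "carry_out", "body": {"deltas": [[1,0,0,0,0],[1,0,0,0,0],[1,0,0,-0.004,0],[1,0,0,-0.002,0],[1,0,0,-0.001,0],[1,0,0,0,0],[1,0,0,0,0],[1,0,0,0,0]]}}

```text
t: 17.0
tool_pos: [0.6316, -0.066, 0.216]
tool_rot: [[-0.123, 0.992, 0.0], [0.992, 0.123, -0.0], [-0.0, 0.0, -1.0]]
force: [-0.8, 0.4, -0.8]
width: 0.0435
gripper_force: 20.0
```

Not yet in contact; a little lower.

Call:
{"method": "carry_out", "body": {"deltas": [[1,0,0,-0.001,0],[1,0,0,-0.001,0],[1,0,0,0,0],[1,0,0,0,0],[1,0,0,0,0],[1,0,0,0,0],[1,0,0,0,0],[1,0,0,0,0]]}}

```text
t: 17.67
tool_pos: [0.6318, -0.066, 0.2148]
tool_rot: [[-0.123, 0.992, 0.001], [0.992, 0.123, -0.0], [-0.0, 0.001, -1.0]]
force: [-2.1, 0.3, 5.9]
width: 0.0437
gripper_force: 20.0
```

Call:
{"method": "carry_out", "body": {"deltas": [[-1,0,0,0,0],[-1,0,0,0,0],[-1,0,0,0,0],[-1,0,0,0,0],[-1,0,0,0,0],[-1,0,0,0.015,0],[-1,0,0,0.03,0],[-1,0,0,0.035,0]]}}

```text
t: 18.33
tool_pos: [0.6302, -0.0658, 0.2914]
tool_rot: [[-0.123, 0.992, -0.006], [0.992, 0.123, 0.001], [0.002, -0.006, -1.0]]
force: [1.0, 0.6, 0.0]
width: 0.0907
gripper_force: 0.0
```

Call:
{"method": "carry_out", "body": {"deltas": [[-1,-0.0237,0.0201,0,0],[-1,-0.0237,0.0201,0,0],[-1,-0.0237,0.0201,0,0],[-1,-0.0237,0.0201,0,0],[-1,-0.0237,0.0201,0,0],[-1,-0.0237,0.0201,0,0],[-1,-0.0237,0.0201,0,0],[-1,-0.0237,0.0201,0,0]]}}

```text
t: 19.0
tool_pos: [0.4407, 0.0955, 0.2937]
tool_rot: [[-0.122, 0.992, 0.0], [0.992, 0.122, 0.0], [0.0, 0.0, -1.0]]
force: [0.1, -0.1, -0.2]
width: 0.0928
gripper_force: 0.0
```

Call:
{"method": "carry_out", "body": {"deltas": [[-1,0,0,-0.02,0],[-1,0,0,-0.02,0],[-1,0,0,-0.02,0],[-1,0,0,-0.015,0],[-1,0,0,0,0],[-1,0,0,0,0],[-1,0,0,0,0],[-1,0,0,0,0]]}}

```text
t: 19.67
tool_pos: [0.4427, 0.0949, 0.2202]
tool_rot: [[-0.123, 0.992, 0.002], [0.992, 0.123, 0.0], [-0.0, 0.002, -1.0]]
force: [-0.1, -0.3, 0.4]
width: 0.0933
gripper_force: 0.0
```

```bash
python3 g.py .6315 -.066 .067 3
```

```text
top 339 [ 0.6323 -0.0668  0.0673] [ 0.6326 -0.0666] 0.022 z 0.0678
side 240 [ 0.6337 -0.067   0.0663] [ 0.6352 -0.0683] 0.0242 z 0.0679
19.7667 [0.44259828 0.09485612 0.21998991] [ 0.43830071 -0.24749798 -0.24806641]
```

Call:
{"method": "carry_out", "body": {"deltas": [[-1,0,0,-0.015,0],[-1,0,0,-0.008,0],[-1,0,0,-0.005,0],[-1,0,0,0,0],[-1,0,0,0,0],[1,0,0,0,0],[1,0,0,0,0],[1,0,0,0,0]], "grip_force": 15}}

```text
t: 20.43
tool_pos: [0.4422, 0.0948, 0.1912]
tool_rot: [[-0.123, 0.992, 0.001], [0.992, 0.123, 0.0], [-0.0, 0.001, -1.0]]
force: [-0.8, -0.2, 0.3]
width: 0.0777
gripper_force: 0.0
```

Call:
{"method": "carry_out", "body": {"deltas": [[1,0,0,0,0],[1,0,0,0,0],[1,0,0,0,0],[1,0,0,0,0],[1,0,0,0,0],[1,0,0,0,0],[1,0,0,0,0],[1,0,0,0,0]]}}

```text
t: 21.1
tool_pos: [0.4419, 0.0948, 0.1907]
tool_rot: [[-0.123, 0.992, -0.0], [0.992, 0.123, -0.0], [0.0, -0.0, -1.0]]
force: [0.2, 0.4, -0.2]
width: 0.0377
gripper_force: 15.0
```

Call:
{"method": "carry_out", "body": {"deltas": [[1,0,0,0.01,0],[1,0,0,0.02,0],[1,0,0,0.03,0],[1,0,0,0.03,0],[1,0.01,-0.0128,0,0],[1,0.02,-0.0255,0,0],[1,0.02,-0.0255,0,0],[1,0.02,-0.0255,0,0]]}}

```text
t: 21.77
tool_pos: [0.5127, 0.0047, 0.282]
tool_rot: [[-0.124, 0.992, 0.002], [0.992, 0.124, -0.0], [-0.0, 0.002, -1.0]]
force: [0.6, 0.0, -0.5]
width: 0.0377
gripper_force: 15.0
```

Call:
{"method": "carry_out", "body": {"deltas": [[1,0.02,-0.0255,0,0],[1,0.02,-0.0255,0,0],[1,0.02,-0.0255,0,0],[1,0.02,-0.0255,0,0],[1,0.02,-0.0255,0,0],[1,0.02,-0.0255,0,0],[1,0.0096,-0.0125,0,0],[1,0,0,0,0]]}}

```text
t: 22.43
tool_pos: [0.6427, -0.163, 0.2814]
tool_rot: [[-0.12, 0.993, 0.001], [0.993, 0.12, -0.001], [-0.001, 0.001, -1.0]]
force: [0.5, -0.3, -1.0]
width: 0.0376
gripper_force: 15.0
```

Call:
{"method": "carry_out", "body": {"deltas": [[1,0,0,-0.015,0],[1,0,0,-0.02,0],[1,0,0,-0.02,0],[1,0,0,-0.01,0],[1,0,0,-0.003,0],[1,0,0,0,0],[1,0,0,0,0],[1,0,0,0,0]]}}

```text
t: 23.1
tool_pos: [0.6421, -0.1599, 0.2144]
tool_rot: [[-0.123, 0.992, 0.002], [0.992, 0.123, -0.001], [-0.001, 0.002, -1.0]]
force: [1.0, -0.2, -0.6]
width: 0.0378
gripper_force: 15.0
```

Call:
{"method": "carry_out", "body": {"deltas": [[1,0,0,-0.003,0],[1,0,0,-0.001,0],[1,0,0,-0.001,0],[1,0,0,-0.001,0],[1,0,0,0,0],[1,0,0,0,0],[1,0,0,0,0],[1,0,0,0,0]]}}

```text
t: 23.77
tool_pos: [0.6417, -0.1601, 0.2078]
tool_rot: [[-0.123, 0.992, 0.001], [0.992, 0.123, -0.0], [-0.0, 0.001, -1.0]]
force: [-2.6, 0.9, 5.5]
width: 0.0377
gripper_force: 15.0
```

Call:
{"method": "carry_out", "body": {"deltas": [[-1,0,0,0,0],[-1,0,0,0,0],[-1,0,0,0,0],[-1,0,0,0,0],[-1,0,0,0,0],[-1,0,0,0.015,0],[-1,0,0,0.03,0],[-1,0,0,0.04,0]]}}

```text
t: 24.43
tool_pos: [0.64, -0.1595, 0.2895]
tool_rot: [[-0.123, 0.992, -0.007], [0.992, 0.123, 0.002], [0.003, -0.006, -1.0]]
force: [1.3, -0.4, -0.7]
width: 0.0868
gripper_force: 0.0
```

Call:
{"method": "carry_out", "body": {"deltas": [[-1,-0.02,-0.01,0.02,0],[-1,-0.03,-0.02,0,0],[-1,-0.03,-0.02,0,0],[-1,-0.03,-0.02,0,0],[-1,-0.03,-0.02,0,0],[-1,-0.03,-0.02,0,0],[-1,-0.02,-0.01,0,0],[-1,0,0,0,0]]}}

```text
t: 25.1
tool_pos: [0.4486, -0.2819, 0.3129]
tool_rot: [[-0.12, 0.993, -0.001], [0.993, 0.12, -0.001], [-0.001, -0.001, -1.0]]
force: [-0.7, -0.1, 0.4]
width: 0.0931
gripper_force: 0.0
```

```bash
python3 g.py .6415 -.16 .055 4; python3 - <<'E'
from g import *
top(.61,.124,.091); top(.6215,.03,.079); top(.6315,-.066,.067)
for r in ctrl.pinpoint("top","mat_1"): print(r["p"],onz("top",r["point"][1]*640,r["point"][0]*480,.014).round(4))
E
```

```text
top 247 [ 0.6417 -0.1586  0.055 ] [ 0.6418 -0.1595] 0.0196 z 0.0557
side 218 [ 0.6432 -0.1597  0.0543] [ 0.6431 -0.1576] 0.0224 z 0.0557
25.2 [ 0.45127405 -0.28045337  0.31303582] [ 0.9089865  -0.62827642 -0.19720678]
top 594 [0.6098 0.1263 0.0914] [0.6096 0.1265] 0.0281 z 0.0917
side 245 [0.6072 0.1252 0.0906] [0.6067 0.1277] 0.031 z 0.0921
top 448 [0.6215 0.0293 0.0798] [0.6217 0.0291] 0.0249 z 0.0799
side few 0
top 336 [ 0.6324 -0.0668  0.0681] [ 0.6325 -0.067 ] 0.0224 z 0.068
side 29 [ 0.621  -0.0785  0.0652] [ 0.6212 -0.0766] 0.0081 z 0.0665
0.96 [ 0.626  -0.0632  0.014 ]
0.93 [0.6193 0.0286 0.014 ]
0.86 [0.6095 0.1272 0.014 ]
0.71 [ 0.6417 -0.1553  0.014 ]
```

View pics/top4.png

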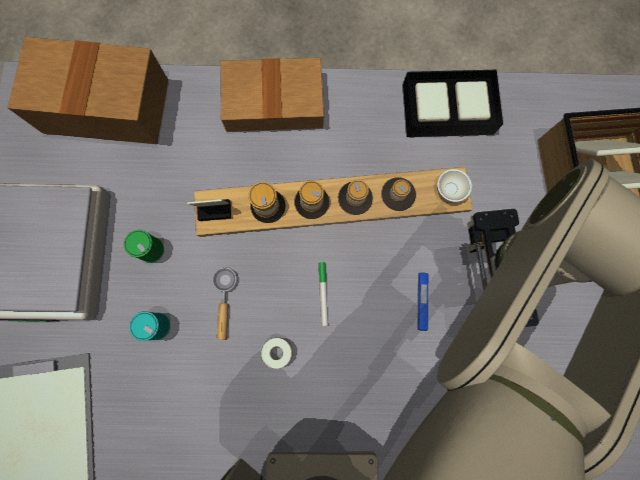

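View pics/side4.png

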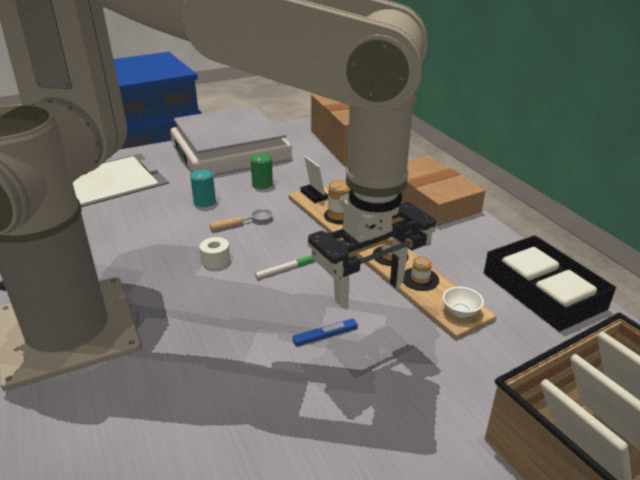

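The top view shows the card at (213,210). The tins stand upright on mats at (265,200), (312,198), (356,195) and (400,190), descending in height away from it. Each is within about 3 mm of its mat's centre, and the gripper is clear.

```bash
python3 -c "from cell import ctrl; print(ctrl.job_done())"
```

```text
the job is handed in; nothing more can be done
None
```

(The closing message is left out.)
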